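# Find the lid that closes the screw pot

## Task

The pot in the orange clamp holds the screws from the drive teardown and must be closed. Two look-alike blue screw lids lie on the bench and only one of them fits it: try them by screwing clockwise until one goes fully home, down on the pot's rim and level, and leave it there. The other lid must end lying flat on the bench, right way up and clear of the rack, and the mechanism plate and the circuit board stay where they are.

Things in the scene. Friction and masses are not known exactly. Their poses are not given: they have to be found in the camera images.
- rack: Fixed aluminium base board 110 x 270 x 12 mm; origin at the centre of its underside, y along the long side. Two immovable pots stand on it: the work pot at y = +75 mm (orange clamp blocks, holds screws), a spare at y = -75 mm (black clamp blocks, empty). Clamps reach 44 mm above the bench; pots are clear and white plastic, 78 mm wide up to 74 mm, shoulder top at 86 mm.
- rim (a point): Centre of the work pot's rim, on its axis, 112 mm above the bench; axes as the rack's. Mouth 42 mm wide, neck 49 mm outside, 61 mm over the thread. A lid is fully home when its plate sits on this rim: the lower edge of its skirt (the lid's origin) is then 21 mm below this point.
- thread (a point): Same point as rim: how the thread runs. Right-handed, three ribs 120 deg apart, each falling 9.2 mm per 120 deg (4.4 mm per rad) clockwise seen from above. Each begins just below the rim and runs 150 deg clockwise. The ribs begin at 0, 120 and 240 deg from the rack's x axis, plus a shift of up to 20 deg either way, the same for all three, that differs from run to run and is not told.
- neck (a point): Foot of the work pot's neck, on its axis, 86 mm above the bench. In one pot's mouth there is a collar ring (28 mm hole), in the other a centre post (18 mm thick), both with their top 3 mm below the rim. Which of the two pots is the work pot differs from run to run.
- spare_rim (a point): Centre of the spare pot's rim, 112 mm above the bench: an open pot with the same neck, in the black clamps; not part of the job.
- mechanism: Loose disc mechanism plate, 110 x 130 mm, 28 mm high, aluminium with black rubber feet; origin at the centre of its underside. To be left alone.
- board: Loose green circuit board, 160 x 100 mm, 20 mm high; origin at the centre of its underside. To be left alone.
- lid_1: Loose blue screw lid, 70 mm across, about 70 g, lying right way up. Origin on its axis at the lower edge of the skirt, z up. Skirt 21 mm deep, bore 65 mm; top plate 3.5 mm (upper face 24.5 mm above the origin) with a grip bar on it, 60 mm long (along the lid's x) and 13 mm wide.
- lid_1_bar (a point): Centre of the top of lid_1's grip bar, 48.5 mm above the lid's origin; the bar stands 24 mm above the plate. A white mark shows its +x end. Under the plate sits an 8 mm long insert, a plug on one lid and a ring on the other (not told which): it clears one kind of pot only. On the other kind the lid jams about 5 mm above home.
- lid_1_lugs (a point): On lid_1's axis, 7 mm above its origin: the level of three round lugs 5 mm thick inside the skirt, at 0, 120 and 240 deg from the lid's x. Set on the neck they rest on the ribs, the lid 7 to 16 mm above home. Lugs set P deg (0 to 120) clockwise past the ribs' starts need about 215 - P deg of clockwise turn to come home. To take a lid off, turn it back as far and lift it straight up.
- lid_2: The other loose blue screw lid, outside exactly like lid_1, same origin and axes; it has the other insert.
- lid_2_bar (a point): Centre of the top of lid_2's grip bar, 48.5 mm above its origin, as on lid_1.
- lid_2_lugs (a point): On lid_2's axis at the level of its lugs, 7 mm above its origin; lugs and thread as on lid_1.
Things that resemble listed ones, but are neither listed nor needed, are in the scene too. What is shaped like the lid_2 but brown is not meant.

How it is judged:
At the end, for the whole second after the job is handed in: One lid is home on the work pot: within 1.8 mm of fully down, within 3 mm of the pot's axis, level within 0.05 rad. The other lid lies right way up on the bench (within 6 mm of it, tilt under 0.1 rad), at least 80 mm from the work pot's axis. Both at rest (((z of lid_1 in the frame of rim between -0.024 and -0.0192 m and horizontal distance between lid_1 and rim below 0.003 m and angle between lid_1's own z axis and vertical below 0.05 rad and height (world z) of lid_2 below 0.006 m and angle between lid_2's own z axis and vertical below 0.1 rad and horizontal distance between lid_2 and rim above 0.08 m and linear speed of each of lid_1, lid_2 below 0.02 m/s) or (z of lid_2 in the frame of rim between -0.024 and -0.0192 m and horizontal distance between lid_2 and rim below 0.003 m and angle between lid_2's own z axis and vertical below 0.05 rad and height (world z) of lid_1 below 0.006 m and angle between lid_1's own z axis and vertical below 0.1 rad and horizontal distance between lid_1 and rim above 0.08 m and linear speed of each of lid_2, lid_1 below 0.02 m/s))); the robot touches nothing.
It fails at once if the mechanism is moved by more than 30 mm (distance of mechanism from where it was at the start of the episode above 0.03 m).
It fails at once if the board is moved by more than 30 mm (distance of board from where it was at the start of the episode above 0.03 m).
It also fails if it takes over 72 s, if anything falls off the work surface, if the arm or the gripper's body presses on something with over 40 N, if the wrist force passes 120 N, or if a joint passes its speed limit or range.

## Robot

A 7-joint arm with a two-finger parallel gripper is mounted at the origin on the work surface. World frame = base frame: x ahead of the robot, y to its left, z up, the work surface at z = 0. Lengths are in m, angles in rad, forces in N, time in s.
With the tool pointing down it reaches from about 0.4 to 0.85 m from the base axis. Payload 10.4 kg.
Tool frame: the origin (TCP) lies at the very end of the fingers, on their centre line; the grasp point (between the pads) lies 19 mm behind it; y points along the fingers, z is the direction in which the jaws open and shut, and the axes are right-handed (so a half turn about y gives the same grasp; the last joint's range is limited). The gripper opens to 87 mm and grips with 3 to 60 N. Pads are 19 mm wide; open, the fingers measure 117 mm over their backs; the gripper's body (75 mm by 190 mm) begins 51 mm behind the grasp point.
Start: joints at [-1.154, 0.332, -0.065, 1.46, 0.022, 1.35, -0.088], TCP at [0.266, 0.566, 0.223] pointing down, gripper open.
Joint ranges: [-2.6, 2.6], [-0.5, 2.12], [-1.47, 1.34], [0.16, 2.42], [-1.27, 4.41], [0.06, 2.06], [-2.6, 2.6]. Speed limits (rad/s): [2.22, 2.22, 2.79, 2.79, 3.14, 3.14, 3.14].

## Interface

Orientations are given as a unit quaternion [x, y, z, w].
In Python, from plant import sense, get_image, job_done gives the robot as it stands.
- The arm moves only by the tool step_arm, never from a script. Its argument "steps" is a list of rows, each a list of 6 numbers: the shift along the tool's x, y, z scaled (see below), then the turn, a rotation vector about the tool's x, y, z scaled (see below). In form: [[tx, ty, tz, wx, wy, wz], ...]. A call has 1 to 5 rows; each row is the pose to reach, as a shift and turn from the pose commanded when the call began, along the tool's axes at that moment; what a row does not reach only later rows make up. The controller multiplies each number of a shift by 150 mm and each number of a turn by 120 degrees. A row lasts 1/10 s, in which the tool goes at most 50 mm and 8.59 degrees, less where a joint would pass 70% of its speed; a pose out of reach is approached as far as the arm can. A call with a number of a shift or a turn outside -1 to 1 is refused whole. A call with a gripper value outside its range is refused whole. "fingers" is the opening, from 0 (shut) to 1 (fully open), set as the call begins (left out, the last holds). The fingers move at their own pace and stop on an object; "grip_force" is the grip in N (left out, the last holds). Time passes only in rows, so rows that repeat a pose let the fingers close. It gives the time, the measured TCP pose, the force and the opening at its end, in the units of the state.
- sense(): the state, without advancing time (a new reading comes with each control period).
- get_image(name): name is "scene" or "top"; returns a dict with "pixels" (400x640x3 uint8, blue, green, red), "fov_y" (degrees; the focal length in pixels is half the picture's height over the tangent of half this angle, whatever the lens; pixels are square), "cx", "cy" (the principal point, pixels), "camera_from_world" (4x4, takes a point from world to camera coordinates). Camera axes: x right, y down, z forward; pixel columns grow to the right and rows downward; lengths in m; the calibration is good to about 2 mm. A picture is of the moment at which its call begins. There is no depth.
- job_done(): hands the job in, once; it reports no verdict.
The state is a dict: "clock": time; "joint_pos": joint angles; "dq": joint speeds; "tau": joint torques, N m; "eef_pos": TCP position; "tool_rot": TCP orientation; "wrist_force": force on the tool from outside, world axes, zero at the start; "moment": the same for the moment, N m; "finger_gap": finger opening in m.
Only numpy, scipy, OpenCV 4.12 (cv2) and the standard library are available. Lean on these libraries where they do the work, as an engineer would, in place of code of your own. Each camera call takes 0.05 s, during which the arm holds its last target.

## Working session

There is one attempt and no reset: what is moved stays moved. The work goes in short steps, Python scripts to look and compute and a tool call to move; the robot and the scene stay as the last step left them, time stands still between calls to the robot, and variables do not carry over. Pictures are saved under pics/ and viewed, and the job is handed in when it is done.

Besides the shell and the picture viewer there is one more tool, called as name([rows], argument=value, ...), one row to a line, values as JSON. step_arm: Moves the arm, as the interface text tells. Shifts and turns lie within -1 to 1; 1 stands for 150 mm of shift or 120 degrees of turn. Its arguments: {"type":"object","properties":{"steps":{"type":"array"},"fingers":{"type":"number"},"grip_force":{"type":"number"}},"required":["steps"]}

```bash
mkdir -p pics; python3 - <<'E'
from plant import sense,get_image
import cv2,numpy as np,json
print(sense())
for n in("scene","top"):
    im=get_image(n); cv2.imwrite(f"pics/{n}0.png",im["pixels"])
    print(n,im["fov_y"],im["cx"],im["cy"],np.round(im["camera_from_world"],4).tolist(), im.keys())
E
```

```text
{'clock': 0.0, 'joint_pos': array([-1.1536249 ,  0.33284051, -0.06468921,  1.46095734,  0.02161216,
        1.34989074, -0.08847768]), 'dq': array([-0.00132225, -0.00058934, -0.00044008,  0.00013438,  0.00247934,
       -0.0006559 , -0.00068186]), 'tau': array([ 5.31078422e-04, -6.23239017e+01,  2.48148409e-02, -3.89900172e+01,
       -6.13874244e-02,  3.97952960e-02,  1.76028548e-04]), 'eef_pos': array([0.26593178, 0.5651698 , 0.22176585]), 'tool_rot': array([ 0.69057251, -0.15429997,  0.15414058, -0.6895954 ]), 'wrist_force': array([ 0.13192881,  0.09592592, -0.89611707]), 'moment': array([-0.00753451,  0.02721422,  0.00246808]), 'finger_gap': 0.08718834856678609}
scene 57.87590191978767 315.8511706622139 199.0485228656003 [[0.6733, 0.7393, 0.0087, -0.3561], [0.4964, -0.4432, -0.7464, -0.1831], [-0.548, 0.5069, -0.6655, 1.3882], [0.0, 0.0, 0.0, 1.0]] dict_keys(['pixels', 'fov_y', 'cx', 'cy', 'camera_from_world'])
top 48.0433562418533 316.5162986135134 194.1562512695104 [[-0.0167, -0.9997, 0.0198, 0.0011], [-0.9948, 0.0146, -0.1011, 0.5291], [0.1008, -0.0214, -0.9947, 1.3412], [0.0, 0.0, 0.0, 1.0]] dict_keys(['pixels', 'fov_y', 'cx', 'cy', 'camera_from_world'])
```

View pics/scene0.png

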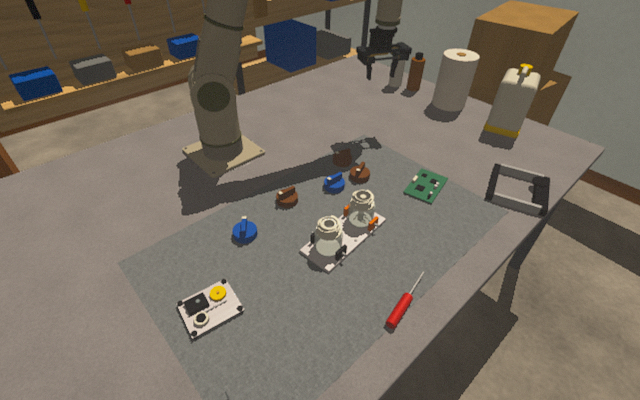

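View pics/top0.png

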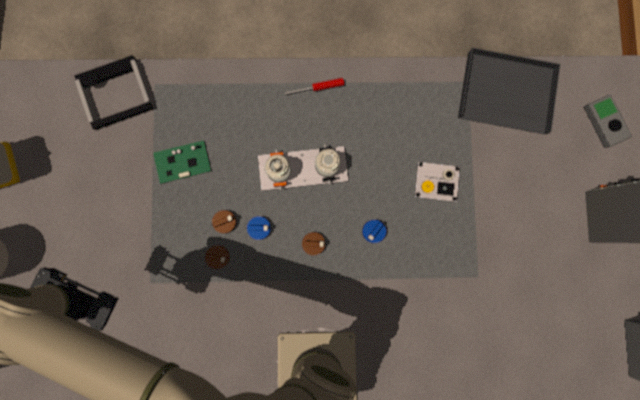

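```bash
cat > h.py <<'E'
import numpy as np,cv2
from plant import sense,get_image
from scipy.spatial.transform import Rotation as R
def cam(im):
    f=200/np.tan(np.radians(im["fov_y"]/2)); return f,im["cx"],im["cy"],np.array(im["camera_from_world"])
def ray(im,u,v,z):
    f,cx,cy,T=cam(im); d=T[:3,:3].T@np.array([(u-cx)/f,(v-cy)/f,1]); c=-T[:3,:3].T@T[:3,3]
    return (c+d*(z-c[2])/d[2])
def proj(im,p):
    f,cx,cy,T=cam(im); q=T[:3,:3]@np.array(p)+T[:3,3]; return np.array([f*q[0]/q[2]+cx,f*q[1]/q[2]+cy])
def crop(im,u0,v0,u1,v1,s,name):
    c=im["pixels"][v0:v1,u0:u1]; cv2.imwrite(name,cv2.resize(c,None,fx=s,fy=s,interpolation=cv2.INTER_CUBIC))
E
python3 - <<'E'
from h import *
im=get_image("top"); crop(im,200,140,400,280,4,"pics/t1.png"); np.save('top.npy',im,allow_pickle=True)
im=get_image("scene"); crop(im,220,150,400,280,4,"pics/s1.png"); np.save('scene.npy',im,allow_pickle=True)
E
```

```text
(no output)
```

View pics/t1.png

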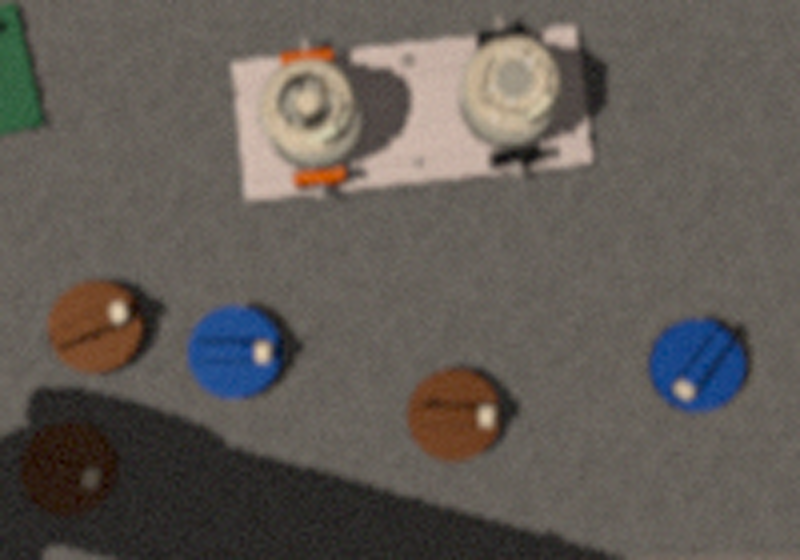

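View pics/s1.png

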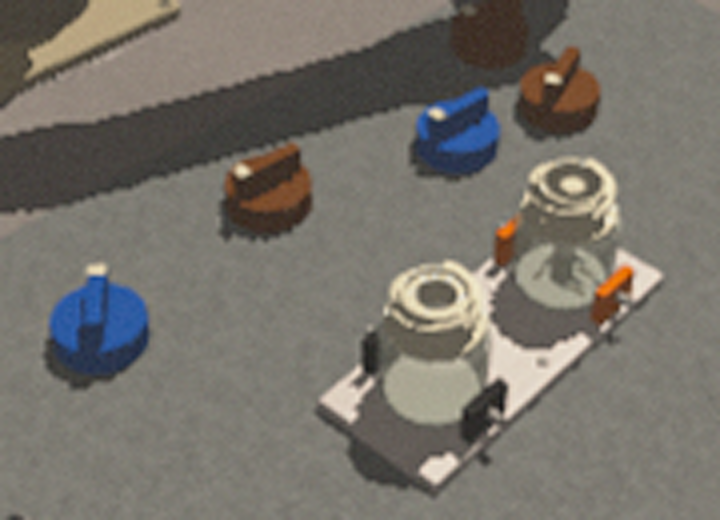

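```bash
cat > m.py <<'E'
from h import *
im={n:np.load(n+'.npy',allow_pickle=True).item() for n in('top','scene')}
# lids: blue
for n in im:
    hsv=cv2.cvtColor(im[n]["pixels"],cv2.COLOR_BGR2HSV)
    m=cv2.inRange(hsv,(105,120,40),(125,255,255))
    cs,_=cv2.findContours(m,cv2.RETR_EXTERNAL,cv2.CHAIN_APPROX_NONE)
    for c in cs:
        if 100<cv2.contourArea(c)<800:
            h=cv2.convexHull(c); (e,ax,an)=cv2.fitEllipse(h)
            mc,r=cv2.minEnclosingCircle(h)
            b=cv2.boundingRect(c)
            print(n,'blue',b,cv2.contourArea(h),np.round(e,1),np.round(ax,1),'at.022',ray(im[n],*e,.0235).round(4))
            x,y,w,hh=b; sub=im[n]["pixels"][y-4:y+hh+4,x-4:x+w+4].astype(int)
            wm=(sub.min(2)>125)
            v,u=np.nonzero(wm)
            if len(u): print('  mark px',u.mean()+x-4,v.mean()+y-4,len(u),ray(im[n],u.mean()+x-4,v.mean()+y-4,.0485).round(4))
    # orange
    m=cv2.inRange(hsv,(5,180,100),(15,255,255)); k,l,st,ce=cv2.connectedComponentsWithStats(m)
    for i in range(1,k):
        if st[i,4]>10: print(n,'orange',st[i],ce[i],ray(im[n],*ce[i],.04).round(4))
crop(im['top'],255,140,355,200,8,"pics/t2.png"); crop(im['scene'],310,180,380,260,7,"pics/s2.png")
E
python3 m.py
```

```text
top blue (363, 220, 24, 23) 407.0 [374.1 230.9] [22.6 23.6] at.022 [ 0.4147 -0.1803  0.0235]
  mark px 370.46666666666664 237.13333333333333 15 [ 0.3959 -0.1653  0.0485]
top blue (247, 217, 24, 22) 400.5 [258.7 227.5] [22.7 23.6] at.022 [0.4306 0.1695 0.0235]
  mark px 265.0 228.0 15 [0.4281 0.148  0.0485]
top orange [277 152   6   3  12] [280.16666667 152.83333333] [0.6557 0.1016 0.04  ]
top orange [274 182  12   4  37] [280.02702703 183.81081081] [0.5608 0.1028 0.04  ]
top orange [313 234   6   6  11] [315.81818182 235.81818182] [ 0.4026 -0.0027  0.04  ]
scene blue (233, 219, 24, 24) 408.5 [244.6 230.8] [23.2 23.8] at.022 [ 0.4247 -0.1842  0.0235]
  mark px 243.57894736842104 216.89473684210526 19 [ 0.3981 -0.1662  0.0485]
scene blue (167, 34, 31, 25) 561.5 [183.3  45.2] [24.4 35.8] at.022 [-1.1042  0.4052  0.0235]
scene orange [412  58  13   4  22] [418.86363636  59.72727273] [-0.0025  1.253   0.04  ]
scene orange [344 205   5   5  13] [346.30769231 207.30769231] [0.5632 0.0937 0.04  ]
scene orange [369 217   9   8  32] [373.375 220.25 ] [0.6548 0.1128 0.04  ]
```

```bash
ls pics
```

```text
s1.png
s2.png
scene0.png
t1.png
t2.png
top0.png
```

View pics/t2.png

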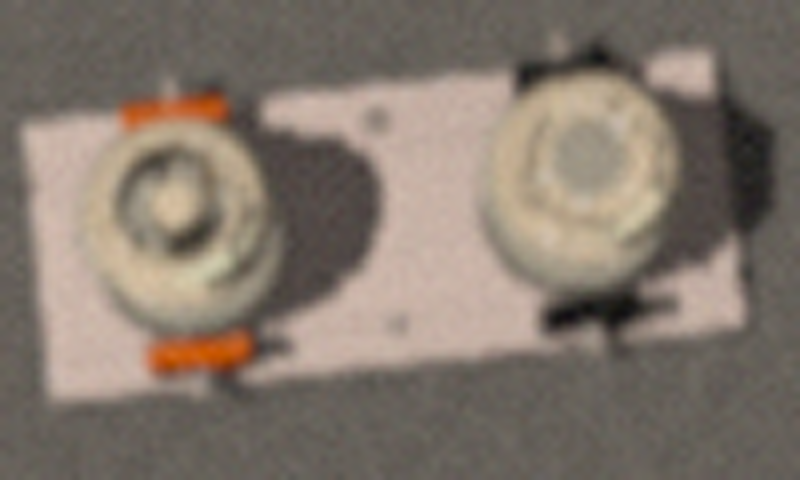

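View pics/s2.png

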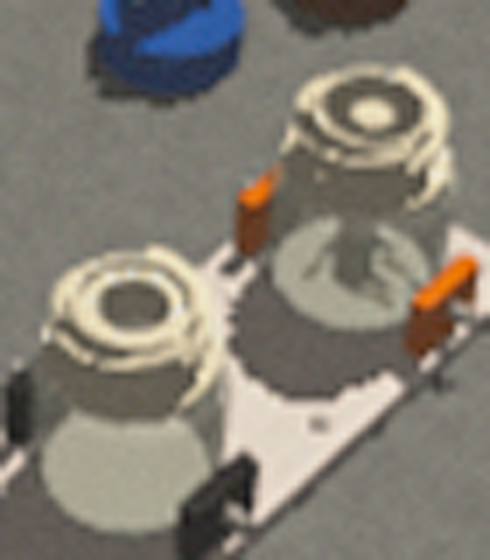

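```bash
cat > m2.py <<'E'
from h import *
im={n:np.load(n+'.npy',allow_pickle=True).item() for n in('top','scene')}
for n,boxes in {'top':[(276,164.7),(328.3,159.2)],'scene':[(362.4,195.5),(328.5,222.8)]}.items():
    for (u,v) in boxes:
        p=ray(im[n],u,v,.109); print(n,u,v,p.round(4))
# dark annulus / mouth fits
    g=cv2.cvtColor(im[n]["pixels"],cv2.COLOR_BGR2GRAY)
    for (u,v) in boxes:
        u0,v0=int(u)-11,int(v)-11
        print(g[v0:v0+22,u0:u0+22])
# rack corners from top
px=im['top']["pixels"].astype(int)
m=((px.min(2)>120)).astype(np.uint8)
m[:140]=0;m[200:]=0;m[:,:250]=0;m[:,355:]=0
c=max(cv2.findContours(m,0,1)[0],key=cv2.contourArea); 
hull=cv2.convexHull(c); r=cv2.minAreaRect(hull); print(r, [ray(im['top'],*b,.012).round(4).tolist() for b in cv2.boxPoints(r)])
E
python3 m2.py
```

```text
top 276 164.7 [0.6077 0.1098 0.109 ]
top 328.3 159.2 [ 0.6217 -0.0412  0.109 ]
[[110 110 108 109 113 106 103 106 108 107 128 127 120 114 111 106 108 103
   89  84  79  77]
 [148 143 148 146 147 131 114 118 119 125 131 138 135 132 129 121 111  98
   77  72  66  79]
 [181 177 181 175 171 150 130 139 148 151 158 155 159 155 153 144 123 101
   83  70  72  65]
 [188 186 187 186 174 157 146 155 165 168 169 169 166 169 170 164 154 134
  112  92  76  73]
 [189 190 184 176 167 161 165 172 176 169 162 154 154 165 175 170 167 160
  147 119  93  73]
 [184 184 178 167 167 172 168 156 146 134 124 115 120 140 152 158 163 174
  173 148 120  85]
 [178 178 171 173 173 177 159 130 105  84  86  95 111 112 123 131 152 170
  174 170 148 108]
 [182 172 171 173 175 166 128  97  76  74  84 116 131 123 123 119 140 162
  167 170 165 131]
 [178 170 171 177 173 147 104  89 102 105 105 138 147 144 136 117 127 155
  165 167 168 153]
 [176 172 174 179 167 121  97 117 134 131 135 158 162 153 141 116 115 141
  154 168 169 161]
 [173 174 177 178 151 111 111 141 158 159 167 181 181 169 150 124 120 140
  156 160 153 161
[... 6749 characters left out ...]
4 196 218 221 220
  220 174 153 206]
 [137 168 183 121  82 100 139 179 197 215 224 225 224 225 223 208 195 194
  210 194 179 210]
 [ 87 117 173 174 122  84  91  96 121 151 172 180 178 179 176 160 168 179
  201 197 186 189]
 [ 92  92 100 166 163 162 122  90  84  83  80 117 144 156 157 172 193 195
  189 186 176 167]
 [ 92  89  91 100 137 176 129 128 147 156 163 187 202 192 188 186 161 136
  127 177 153 141]
 [ 95  95  95  88  88  90  89 140 154 172 175 177 158 139 127 116 100  88
   87 119 100 144]]
((311.3890686035156, 166.69590759277344), (35.48814010620117, 54.540771484375), 83.9909896850586) [[0.6641, 0.0962, 0.012], [0.68, -0.0728, 0.012], [0.5689, -0.082, 0.012], [0.5535, 0.0858, 0.012]]
```

```bash
cat > m3.py <<'E'
from h import *
im={n:np.load(n+'.npy',allow_pickle=True).item() for n in('top','scene')}
t=im['top'];s=im['scene']
C=[ray(t,u/8+255-.44,v/8+140-.44,.012)[:2] for u,v in [(22,125),(50,403),(745,325),(712,50)]]
C=np.array(C);print(C.round(4),[np.linalg.norm(C[i]-C[i-1]).round(4) for i in range(4)])
c=C.mean(0); ya=(C[0]+C[1]-C[2]-C[3]); ya/=np.linalg.norm(ya); print('rack',c,np.degrees(np.arctan2(-ya[0],ya[1])),'work',c+ya*.075,'spare',c-ya*.075)
for n,u,v in [('top',275.9,164.8),('top',275.6,164.7),('scene',362.7,195.6),('top',328.3,159.2),('scene',328.5,222.8)]: print(n,ray(im[n],u,v,.109).round(4))
# predicted projections of circle in both views for overlays
for nm,P in [('l',(.4147,-.1803)),('l2',(.4306,.1695))]:
    for n in im: print(nm,n,proj(im[n],(*P,.0245)).round(1),proj(im[n],(*P,.0485)).round(1))
crop(s,230,160,370,250,5,'pics/s3.png');crop(t,240,205,280,245,14,'pics/t3.png');crop(t,355,210,395,250,14,'pics/t4.png')
crop(s,318,165,358,200,14,'pics/s4.png');crop(s,225,205,265,245,14,'pics/s5.png')
a=[cv2.imread(f'pics/{q}.png') for q in('t3','s4','t4','s5')]
a=[cv2.resize(x[:490],(390,300)) if 0 else cv2.resize(x,(400,300)) for x in a]
cv2.imwrite('pics/lids.png',np.vstack([np.hstack(a[:2]),np.hstack(a[2:])]))
E
python3 m3.py
```

```text
[[ 0.6547  0.1741]
 [ 0.5462  0.1637]
 [ 0.5726 -0.1047]
 [ 0.6809 -0.0944]] [np.float64(0.2698), np.float64(0.1091), np.float64(0.2697), np.float64(0.1088)]
rack [0.61360167 0.03464746] 5.601489646293098 work [0.60628102 0.10928933] spare [ 0.62092233 -0.0399944 ]
top [0.6074 0.1101 0.109 ]
top [0.6077 0.1109 0.109 ]
scene [0.6088 0.1075 0.109 ]
top [ 0.6217 -0.0412  0.109 ]
scene [ 0.6222 -0.0411  0.109 ]
l top [374.1 230.9] [375.3 230.7]
l scene [243.7 228. ] [242.7 222.2]
l2 top [258.6 227.5] [257.7 227.3]
l2 scene [333.4 180.5] [333.7 174.9]
```

View pics/lids.png

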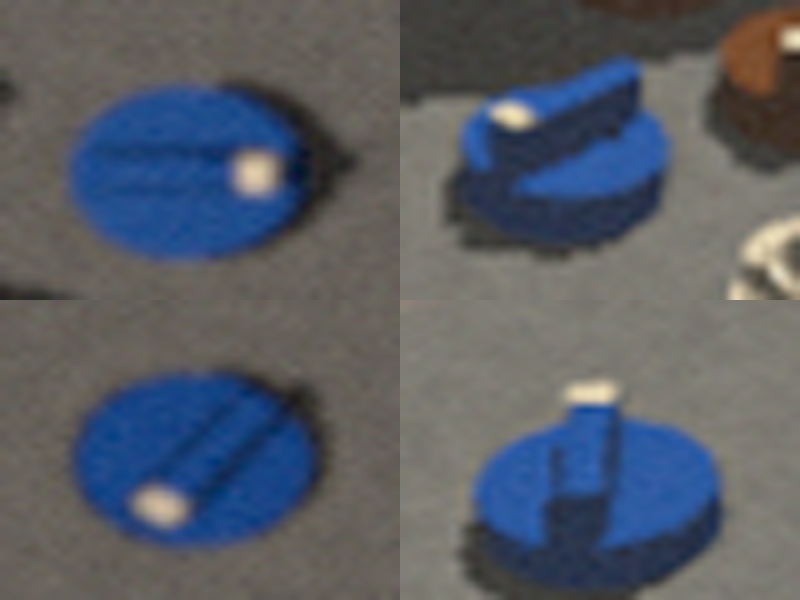

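```bash
cat >> h.py <<'E'
def st():
    s=sense(); M=R.from_quat(s['tool_rot']).as_matrix(); z=M[:,2]
    print('t%.2f'%s['clock'],'p',s['eef_pos'].round(4),'jawyaw %.1f'%np.degrees(np.arctan2(z[1],z[0])),'down',M[:,1].round(3),'q',s['joint_pos'].round(2),'F',s['wrist_force'].round(1),'M',s['moment'].round(2),'gap %.4f'%s['finger_gap'])
    return s,M
def plan(p,jyaw,tilt=None):
    """shift/turn numbers to reach p with tool straight down, jaw(z) axis yaw jyaw deg"""
    s,M=st(); a=np.radians(jyaw); z=np.array([np.cos(a),np.sin(a),0]); y=np.array([0,0,-1.]); x=np.cross(y,z)
    T=np.stack([x,y,z],1); sh=M.T@(np.array(p)-s['eef_pos'])/.15; w=R.from_matrix(M.T@T).as_rotvec()/np.radians(120)
    print('shift',sh.round(3),'turn',w.round(3),'rows~',np.linalg.norm(sh)*.15/.05,np.linalg.norm(w)*120/8.59)
    if abs(sh).max()>1 : print('OVER')
E
python3 - <<'E'
from h import *
s,M=st();print(M.round(3))
im=np.load('scene.npy',allow_pickle=True).item()
a=ray(im,329.4-.4,178.4-.4,.0485);b=ray(im,341.2,172.4,.0485);d=a-b;print(a,b,np.degrees(np.arctan2(d[1],d[0])))
plan((.4306,.1695,.10),-3);plan((.4306,.1695,.10),177)
E
```

```text
t0.20 p [0.266  0.5653 0.2221] jawyaw 64.8 down [-0.    -0.001 -1.   ] q [-1.15  0.33 -0.06  1.46  0.02  1.35 -0.09] F [ 0.8 -0.1  0.4] M [-0.03 -0.04 -0.03] gap 0.0871
[[ 0.905 -0.     0.426]
 [-0.426 -0.001  0.905]
 [ 0.    -1.    -0.001]]
[0.43228745 0.14607109 0.0485    ] [0.43775298 0.19771761 0.0485    ] -96.04088658779239
t0.20 p [0.266  0.5653 0.2221] jawyaw 64.8 down [-0.    -0.001 -1.   ] q [-1.15  0.33 -0.06  1.46  0.02  1.35 -0.09] F [ 0.8 -0.1  0.4] M [-0.03 -0.04 -0.03] gap 0.0871
shift [ 2.116  0.815 -1.92 ] turn [0.    0.565 0.   ] rows~ 8.914779044529872 7.893463642924722
OVER
t0.20 p [0.266  0.5653 0.2221] jawyaw 64.8 down [-0.    -0.001 -1.   ] q [-1.15  0.33 -0.06  1.46  0.02  1.35 -0.09] F [ 0.8 -0.1  0.4] M [-0.03 -0.04 -0.03] gap 0.0871
shift [ 2.116  0.815 -1.92 ] turn [ 0.    -0.935 -0.   ] rows~ 8.914779044529872 13.061137133267998
OVER
```

step_arm([
  [1.0,0.3,-0.9,0,0.3,0],
  [1.0,0.3,-0.9,0,0.3,0],
  [1.0,0.3,-0.9,0,0.3,0],
  [1.0,0.3,-0.9,0,0.3,0],
  [1.0,0.3,-0.9,0,0.3,0],
], fingers=1, grip_force=40)

```text
clock: 0.7
eef_pos: [0.3471, 0.3734, 0.1764]
tool_rot: [0.607, -0.363, 0.364, -0.605]
wrist_force: [-0.1, 0.3, 0.2]
finger_gap: 0.0871
```

```bash
python3 -c "
from h import *
plan((.4306,.1695,.10),-5)"
```

```text
t0.70 p [0.3471 0.3734 0.1764] jawyaw 28.1 down [-0.    -0.003 -1.   ] q [-1.    0.11  0.09  1.83 -0.01  1.21 -0.41] F [-0.1  0.3  0.2] M [-0.04 -0.04  0.01] gap 0.0871
shift [ 1.46   0.513 -0.148] turn [0.    0.276 0.001] rows~ 4.665378216503011 3.8507741386482035
OVER
```

step_arm([
  [1.0,0.3,-0.1,0,0.27,0],
  [1.0,0.3,-0.1,0,0.27,0],
  [1.0,0.3,-0.1,0,0.27,0],
  [1.0,0.3,-0.1,0,0.27,0],
])

```text
clock: 1.1
eef_pos: [0.4048, 0.2352, 0.1311]
tool_rot: [0.482, -0.518, 0.519, -0.48]
wrist_force: [-0.4, 0.2, 0.3]
finger_gap: 0.0871
```

```bash
python3 -c "
from h import *
plan((.4306,.1695,.08),-5)"
```

```text
t1.10 p [0.4048 0.2352 0.1311] jawyaw -4.3 down [-0.001 -0.003 -1.   ] q [-0.86  0.06  0.24  1.99 -0.01  1.1  -0.69] F [-0.4  0.2  0.3] M [-0.07  0.14 -0.02] gap 0.0871
shift [0.423 0.342 0.205] turn [0.001 0.006 0.001] rows~ 1.7427653074493816 0.0834323379947233
```

step_arm([
  [0.42,0.34,0.2,0,0,0],
  [0.42,0.34,0.2,0,0,0],
  [0.42,0.34,0.2,0,0,0],
  [0.42,0.34,0.2,0,0,0],
])

```text
clock: 1.5
eef_pos: [0.4293, 0.1761, 0.0814]
tool_rot: [-0.484, 0.516, -0.516, 0.484]
wrist_force: [-0.3, 1.4, 0.1]
finger_gap: 0.087
```

```bash
python3 -c "
from h import *
plan((.4306,.1695,.028),-5)
im=get_image('scene'); crop(im,280,110,400,210,6,'pics/s6.png')"
```

```text
t1.50 p [0.4293 0.1761 0.0814] jawyaw -3.6 down [-0.001 -0.    -1.   ] q [-0.77  0.11  0.3   2.05 -0.04  0.98 -0.51] F [-0.3  1.4  0.1] M [-0.04  0.1  -0.01] gap 0.0870
shift [0.043 0.356 0.011] turn [0.    0.011 0.   ] rows~ 1.0759755753946054 0.15852656051028782
```

View pics/s6.png

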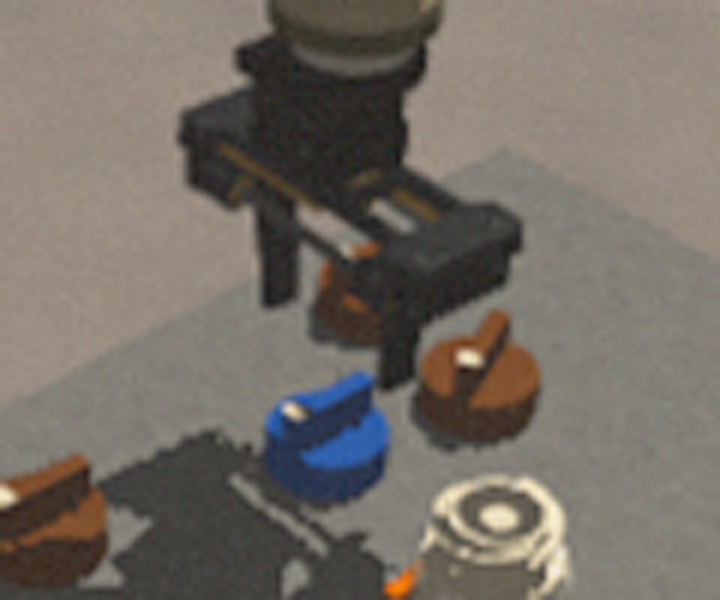

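step_arm([
  [0.03,0.2,0.01,0,0.01,0],
  [0.03,0.35,0.01,0,0.01,0],
  [0.03,0.35,0.01,0,0.01,0],
  [0.03,0.35,0.01,0,0.01,0],
])

```text
clock: 1.95
eef_pos: [0.4308, 0.1727, 0.0299]
tool_rot: [-0.479, 0.52, -0.52, 0.479]
wrist_force: [0.0, 0.3, -0.3]
finger_gap: 0.087
```

```bash
python3 -c "
from h import *
plan((.4306,.1695,.028),-5)
im=get_image('scene'); crop(im,280,110,400,210,6,'pics/s7.png')"
```

```text
t1.95 p [0.4308 0.1727 0.0299] jawyaw -4.7 down [ 0.  0. -1.] q [-0.76  0.2   0.3   2.09 -0.08  0.86 -0.49] F [ 0.   0.3 -0.3] M [-0.09  0.04 -0.07] gap 0.0870
shift [0.021 0.013 0.001] turn [-0.     0.002 -0.   ] rows~ 0.07405839002711666 0.03478725831838139
```

View pics/s7.png

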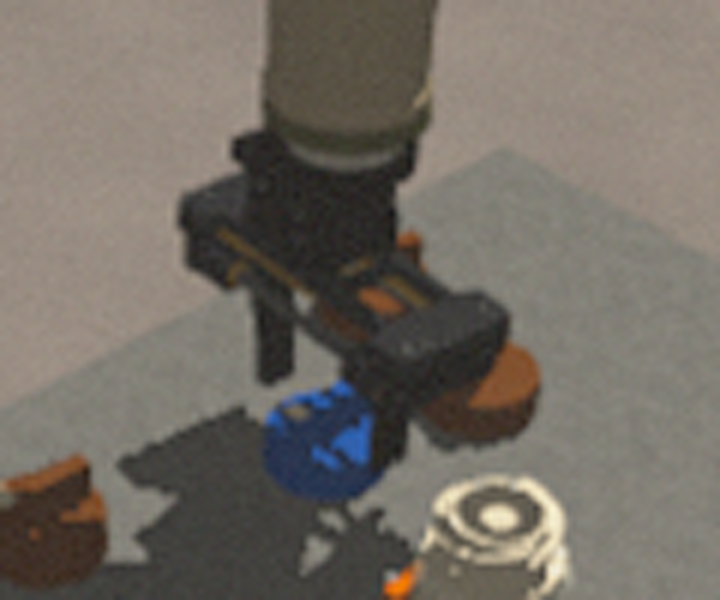

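step_arm([
  [0.02,0.01,0,0,0,0],
  [0.02,0.01,0,0,0,0],
])

```text
clock: 2.2
eef_pos: [0.4309, 0.1686, 0.0283]
tool_rot: [0.478, -0.52, 0.521, -0.479]
wrist_force: [-0.7, -0.7, -0.1]
finger_gap: 0.0872
```

step_arm([
  [0,0,0,0,0,0],
  [0,0,0,0,0,0],
  [0,0,0,0,0,0],
  [0,0,0,0,0,0],
  [0,0,0,0,0,0],
], fingers=0, grip_force=50)

```text
clock: 2.7
eef_pos: [0.4304, 0.1686, 0.0275]
tool_rot: [-0.479, 0.52, -0.52, 0.479]
wrist_force: [-0.3, -0.2, -0.5]
finger_gap: 0.0546
```

```bash
python3 -c "
from h import *
st()"
```

```text
t2.70 p [0.4304 0.1686 0.0275] jawyaw -4.8 down [-0.  0. -1.] q [-0.75  0.2   0.3   2.1  -0.08  0.86 -0.49] F [-0.3 -0.2 -0.5] M [-0.11  0.05  0.01] gap 0.0546
```

step_arm([
  [0,0,0,0,0,0],
  [0,0,0,0,0,0],
  [0,0,0,0,0,0],
  [0,0,0,0,0,0],
  [0,0,0,0,0,0],
])

```text
clock: 3.2
eef_pos: [0.4304, 0.1685, 0.0275]
tool_rot: [-0.479, 0.521, -0.52, 0.479]
wrist_force: [0.3, 0.5, 0.1]
finger_gap: 0.0151
```

step_arm([
  [0,0,0,0,0,0],
  [0,0,0,0,0,0],
  [0,0,0,0,0,0],
  [0,0,0,0,0,0],
])

```text
clock: 3.6
eef_pos: [0.4304, 0.1685, 0.0275]
tool_rot: [-0.479, 0.521, -0.52, 0.479]
wrist_force: [0.2, 0.4, -0.5]
finger_gap: 0.013
```

```bash
python3 -c "
from h import *
st()
im=get_image('top'); crop(im,235,205,285,245,14,'pics/t7.png')"
```

```text
t3.60 p [0.4304 0.1685 0.0275] jawyaw -4.8 down [ 0.  0. -1.] q [-0.75  0.2   0.3   2.1  -0.08  0.86 -0.49] F [ 0.2  0.4 -0.5] M [-0.07  0.03 -0.03] gap 0.0130
```

View pics/t7.png

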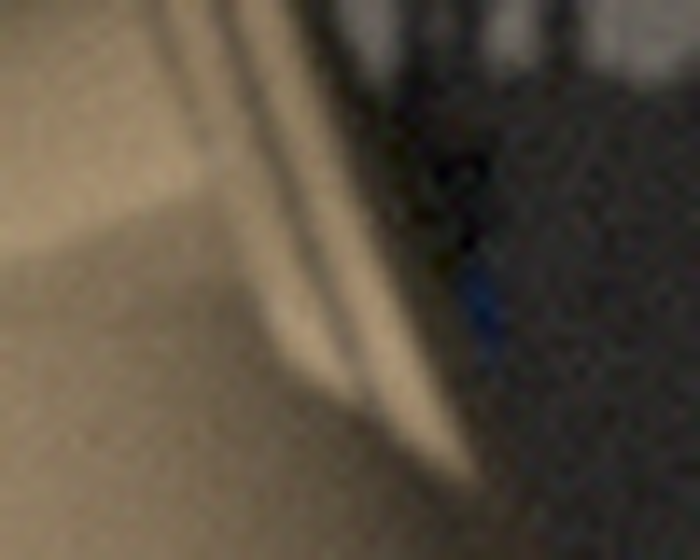

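step_arm([
  [0,-0.3,0,0,0,0],
  [0,-0.7,0,0,-0.1,0],
  [0,-1,0,0,-0.2,0],
  [0,-1,0,0,-0.25,0],
  [0,-1,0,0,-0.3,0],
])

```text
clock: 4.15
eef_pos: [0.4314, 0.1691, 0.1797]
tool_rot: [-0.611, 0.353, -0.354, 0.614]
wrist_force: [0.5, -0.8, -1.7]
finger_gap: 0.0125
```

```bash
python3 -c "
from h import *
plan((.54,.13,.175),55)
plan((.6075,.1085,.175),125.6)"
```

```text
t4.15 p [0.4314 0.1691 0.1797] jawyaw 29.9 down [ 0.003  0.002 -1.   ] q [-0.77 -0.01  0.3   1.95  0.    1.2   0.05] F [ 0.5 -0.8 -1.7] M [-0.    0.02 -0.  ] gap 0.0125
shift [0.587 0.033 0.497] turn [-0.002 -0.209  0.   ] rows~ 2.310726675133817 2.9180736936136906
t4.15 p [0.4314 0.1691 0.1797] jawyaw 29.9 down [ 0.003  0.002 -1.   ] q [-0.77 -0.01  0.3   1.95  0.    1.2   0.05] F [ 0.5 -0.8 -1.7] M [-0.    0.02 -0.  ] gap 0.0125
shift [0.936 0.034 0.816] turn [-0.002 -0.797  0.001] rows~ 3.7262295175181817 11.136832108672428
```

step_arm([
  [0.94,0.03,0.8,0,-0.36,0],
  [0.94,0.03,0.8,0,-0.36,0],
  [0.94,0.03,0.8,0,-0.36,0],
  [0.94,0.03,0.8,0,-0.36,0],
  [0.94,0.03,0.8,0,-0.36,0],
])

```text
clock: 4.65
eef_pos: [0.6078, 0.1011, 0.1705]
tool_rot: [0.698, -0.123, 0.123, -0.695]
wrist_force: [-0.6, 0.4, -0.7]
finger_gap: 0.012
```

step_arm([
  [0,0,0,0,-0.36,0],
  [0,0,0,0,-0.36,0],
  [0,0,0,0,-0.36,0],
  [0,0,0,0,-0.36,0],
  [0,0,0,0,-0.36,0],
])

```text
clock: 5.15
eef_pos: [0.6042, 0.1051, 0.1727]
tool_rot: [-0.693, -0.142, 0.142, 0.693]
wrist_force: [-0.7, -1.0, -1.0]
finger_gap: 0.0122
```

```bash
python3 -c "
from h import *
plan((.6075,.1085,.175),125.6)"
```

```text
t5.15 p [0.6042 0.1051 0.1727] jawyaw 113.2 down [-0.001 -0.    -1.   ] q [-0.45  0.34  0.25  1.57 -0.09  1.24  1.79] F [-0.7 -1.  -1. ] M [0.01 0.03 0.01] gap 0.0122
shift [ 0.029 -0.015  0.012] turn [-0.    -0.104 -0.   ] rows~ 0.10461492825258889 1.4483171838442537
```

step_arm([
  [0.03,0,0.01,0,-0.1,0],
  [0.03,0,0.01,0,-0.1,0],
  [0.03,0,0.01,0,-0.1,0],
])

```text
clock: 5.45
eef_pos: [0.6078, 0.1082, 0.1727]
tool_rot: [-0.675, -0.212, 0.212, 0.675]
wrist_force: [-0.1, 0.3, -1.6]
finger_gap: 0.0125
```

```bash
python3 -c "
from h import *
plan((.6075,.1085,.175),125.6)
im=get_image('scene');np.save('sc2.npy',im,allow_pickle=True); crop(im,310,130,410,230,6,'pics/s8.png')
im=get_image('top');np.save('tp2.npy',im,allow_pickle=True); crop(im,220,120,340,210,6,'pics/t8.png')"
```

```text
t5.45 p [0.6078 0.1082 0.1727] jawyaw 124.8 down [-0.001  0.    -1.   ] q [-0.43  0.35  0.22  1.56 -0.08  1.24  1.99] F [-0.1  0.3 -1.6] M [0.08 0.04 0.02] gap 0.0125
shift [-0.001 -0.015  0.003] turn [-0.    -0.006 -0.   ] rows~ 0.04598530701419544 0.08788835627671537
```

View pics/s8.png

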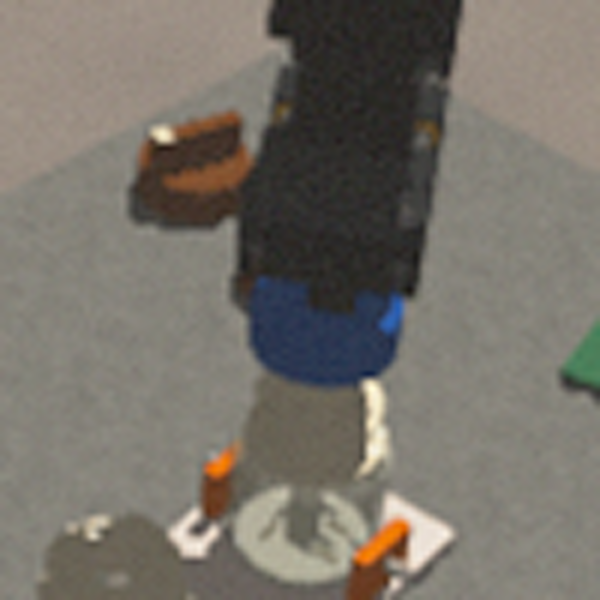

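View pics/t8.png

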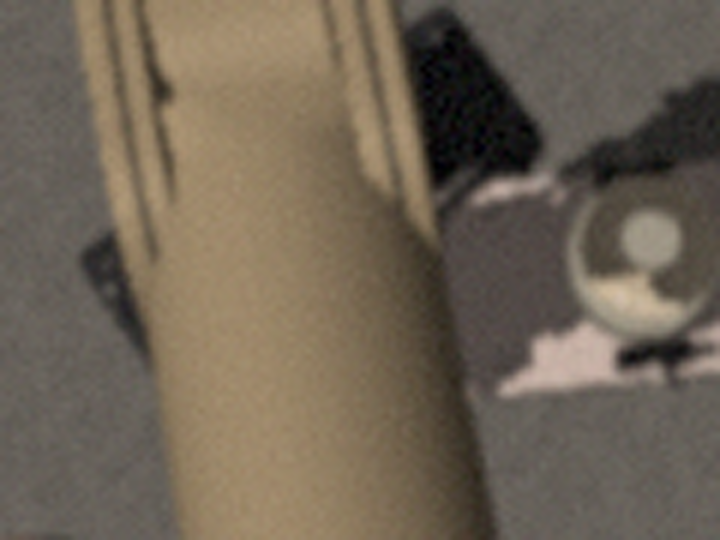

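```bash
python3 -c "
from h import *
im=np.load('sc2.npy',allow_pickle=True).item()
px=im['pixels'].astype(int); m=((px[:,:,0]>px[:,:,2]+30)).astype(np.uint8); m[:175]=0;m[200:]=0;m[:,:345]=0;m[:,382:]=0
for v in range(175,197):
    u=np.nonzero(m[v])[0]
    if len(u): print(v,u.min(),u.max(),(u.min()+u.max())/2)
p=np.array((.6078,.1082,.1727-.0275))
a=np.linspace(0,6.28,400)
for dz in (0,.0245):
    q=np.array([proj(im,p+[.035*np.cos(t),.035*np.sin(t),dz]) for t in a]); print(dz,q.min(0),q.max(0))
print('rim pred',proj(im,(.6078,.1082,.109)))
"
```

```text
176 353 354 353.5
177 353 358 355.5
178 353 360 356.5
179 352 376 364.0
180 352 376 364.0
181 352 376 364.0
182 352 376 364.0
183 352 376 364.0
184 352 376 364.0
185 352 375 363.5
186 352 375 363.5
187 352 375 363.5
188 353 375 364.0
189 353 374 363.5
190 354 374 364.0
191 356 372 364.0
192 358 372 365.0
193 361 368 364.5
0 [351.30009245 177.829447  ] [376.39693105 193.77523952]
0.0245 [351.95635793 171.02661688] [377.46788256 186.87412546]
rim pred [362.59498241 195.32970242]
```

step_arm([
  [0,0.1,0,0,0,0],
  [0,0.15,0,0,0,0],
  [0,0.19,0,0,0,0],
  [0,0.21,0,0,0,0],
  [0,0.21,0,0,0,0],
])

```text
clock: 6.05
eef_pos: [0.6077, 0.1082, 0.1409]
tool_rot: [-0.675, -0.211, 0.212, 0.675]
wrist_force: [0.3, -0.3, -1.5]
finger_gap: 0.0124
```

```bash
python3 -c "
from h import *
plan((.6078,.1085,.1345),125.6)"
```

```text
t6.05 p [0.6077 0.1082 0.1409] jawyaw 124.8 down [-0.001 -0.    -1.   ] q [-0.42  0.37  0.22  1.6  -0.08  1.18  1.99] F [ 0.3 -0.3 -1.5] M [ 0.05  0.05 -0.03] gap 0.0124
shift [0.002 0.043 0.001] turn [-0.    -0.007 -0.   ] rows~ 0.128355581946036 0.09389719086403772
```

step_arm([
  [0,0.01,0,0,0,0],
  [0,0.02,0,0,0,0],
  [0,0.03,0,0,0,0],
  [0,0.04,0,0,0,0],
  [0,0.04,0,0,0,0],
])

```text
clock: 6.55
eef_pos: [0.6078, 0.1083, 0.1353]
tool_rot: [-0.675, -0.211, 0.212, 0.675]
wrist_force: [0.3, -0.2, 0.0]
finger_gap: 0.0128
```

step_arm([
  [0,0.01,0,0,0,0],
  [0,0.02,0,0,0,0],
  [0,0.03,0,0,0,0],
  [0,0.03,0,0,0,0],
])

```text
clock: 6.95
eef_pos: [0.608, 0.1084, 0.1308]
tool_rot: [-0.675, -0.212, 0.211, 0.675]
wrist_force: [1.3, 1.7, -1.0]
finger_gap: 0.0126
```

```bash
python3 -c "
from h import *
st()"
```

```text
t6.95 p [0.608  0.1084 0.1308] jawyaw 124.8 down [ 0.  0. -1.] q [-0.42  0.38  0.22  1.61 -0.09  1.16  1.99] F [ 1.3  1.7 -1. ] M [ 0.19 -0.27 -0.  ] gap 0.0126
```

step_arm([
  [0,0.007,0,0,0,0],
  [0,0.014,0,0,0,0],
  [0,0.014,0,0,0,0],
])

```text
clock: 7.25
eef_pos: [0.608, 0.1084, 0.129]
tool_rot: [-0.675, -0.212, 0.211, 0.675]
wrist_force: [1.2, 0.5, 0.1]
finger_gap: 0.0127
```

step_arm([
  [0,0.007,0,0,0,0],
  [0,0.014,0,0,0,0],
  [0,0.014,0,0,0,0],
])

```text
clock: 7.55
eef_pos: [0.6083, 0.1083, 0.1285]
tool_rot: [-0.675, -0.212, 0.211, 0.675]
wrist_force: [-4.0, -0.4, 13.1]
finger_gap: 0.0125
```

```bash
python3 -c "
from h import *
st()"
```

```text
t7.55 p [0.6083 0.1083 0.1285] jawyaw 124.8 down [ 0.001  0.001 -1.   ] q [-0.42  0.38  0.22  1.61 -0.09  1.16  1.99] F [-4.  -0.4 13.1] M [0.02 1.09 0.07] gap 0.0125
```

step_arm([
  [0,0.004,0,0,0.07,0],
  [0,0.008,0,0,0.14,0],
  [0,0.013,0,0,0.21,0],
  [0,0.017,0,0,0.28,0],
  [0,0.021,0,0,0.35,0],
])

```text
clock: 8.05
eef_pos: [0.6088, 0.1081, 0.1253]
tool_rot: [-0.705, 0.046, -0.047, 0.706]
wrist_force: [-1.2, -0.5, 10.0]
finger_gap: 0.0128
```

```bash
python3 -c "
from h import *
st()"
```

```text
t8.05 p [0.6088 0.1081 0.1253] jawyaw 82.5 down [ 0.002  0.001 -1.   ] q [-0.52  0.39  0.34  1.62 -0.14  1.15  1.29] F [-1.2 -0.5 10. ] M [-0.02  0.3   0.12] gap 0.0128
```

Descends on the thread as expected. Continue.

step_arm([
  [0,0.004,0,0,0.07,0],
  [0,0.008,0,0,0.14,0],
  [0,0.013,0,0,0.21,0],
  [0,0.017,0,0,0.28,0],
  [0,0.021,0,0,0.35,0],
])

```text
clock: 8.55
eef_pos: [0.6082, 0.108, 0.1211]
tool_rot: [-0.642, 0.296, -0.297, 0.642]
wrist_force: [-0.1, 0.6, -0.6]
finger_gap: 0.0125
```

```bash
python3 -c "
from h import *
st()"
```

```text
t8.55 p [0.6082 0.108  0.1211] jawyaw 40.4 down [ 0.001  0.    -1.   ] q [-0.61  0.41  0.46  1.63 -0.2   1.15  0.6 ] F [-0.1  0.6 -0.6] M [-0.21 -0.12 -0.07] gap 0.0125
```

step_arm([
  [0,0.007,0,0,0.06,0],
  [0,0.011,0,0,0.12,0],
  [0,0.015,0,0,0.18,0],
  [0,0.019,0,0,0.24,0],
])

```text
clock: 8.95
eef_pos: [0.6082, 0.1075, 0.1186]
tool_rot: [-0.548, 0.446, -0.447, 0.548]
wrist_force: [-3.4, -3.1, 11.4]
finger_gap: 0.0128
```

```bash
python3 -c "
from h import *
st()"
```

```text
t8.95 p [0.6082 0.1075 0.1186] jawyaw 11.7 down [ 0. -0. -1.] q [-0.68  0.43  0.56  1.63 -0.24  1.15  0.14] F [-3.4 -3.1 11.4] M [-0.66  0.82  0.16] gap 0.0128
```

step_arm([
  [0,0.003,0,0,0.05,0],
  [0,0.004,0,0,0.1,0],
  [0,0.004,0,0,0.1,0],
])

```text
clock: 9.25
eef_pos: [0.6081, 0.1074, 0.1186]
tool_rot: [0.499, -0.501, 0.501, -0.499]
wrist_force: [-5.5, -3.8, 14.2]
finger_gap: 0.0129
```

```bash
python3 -c "
from h import *
st()
im=get_image('scene'); crop(im,310,130,410,230,6,'pics/s9.png')"
```

```text
t9.25 p [0.6081 0.1074 0.1186] jawyaw -0.3 down [ 0. -0. -1.] q [-0.71  0.44  0.6   1.64 -0.26  1.15 -0.06] F [-5.5 -3.8 14.2] M [-0.78  1.35 -0.09] gap 0.0129
```

View pics/s9.png

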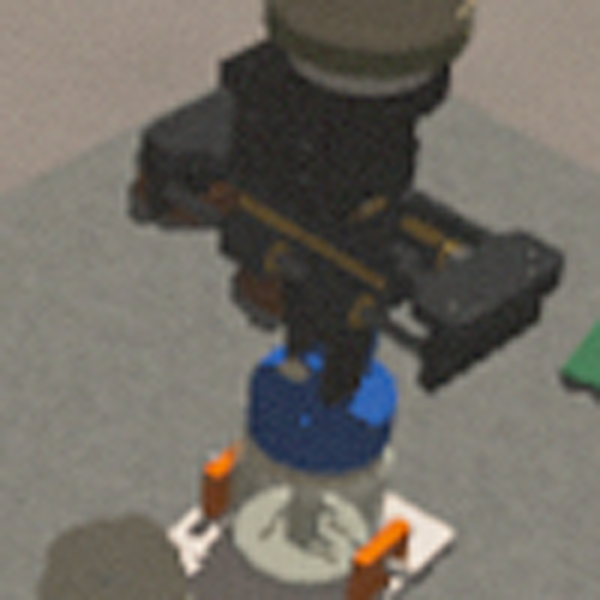

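step_arm([
  [0,-0.01,0,0,0,0],
  [0,-0.01,0,0,0,0],
  [0,-0.01,0,0,0,0],
  [0,-0.01,0,0,0,0],
  [0,-0.01,0,0,0,0],
], fingers=0.6)

```text
clock: 9.8
eef_pos: [0.6078, 0.1083, 0.1184]
tool_rot: [0.5, -0.5, 0.5, -0.5]
wrist_force: [0.2, 0.3, 1.1]
finger_gap: 0.045
```

step_arm([
  [0,-0.2,0,0,0,0],
  [0,-0.5,0,0,0,0],
  [0,-0.8,0,0,0,0],
  [0,-0.8,-1,0,0,0],
  [0,-0.8,-1,0,0,0],
])

```text
clock: 10.3
eef_pos: [0.5083, 0.1079, 0.2395]
tool_rot: [0.499, -0.499, 0.501, -0.5]
wrist_force: [-1.1, -0.5, 0.0]
finger_gap: 0.0522
```

```bash
python3 -c "
from h import *
st()
im=get_image('scene'); np.save('sc3.npy',im,allow_pickle=True);crop(im,310,150,410,250,6,'pics/s10.png')
t=get_image('top'); np.save('tp3.npy',t,allow_pickle=True);crop(t,230,130,350,220,6,'pics/t10.png')
a=np.linspace(0,6.28,400)
for z in(.091,.096):
  for dz in (0,.0245):
    q=np.array([proj(im,np.array([.608,.108,z+dz])+[.035*np.cos(t_),.035*np.sin(t_),0]) for t_ in a]); print(z,dz,q.min(0).round(1),q.max(0).round(1))
px=im['pixels'].astype(int); m=((px[:,:,0]>px[:,:,2]+30)).astype(np.uint8); m[:175]=0;m[215:]=0;m[:,:345]=0;m[:,382:]=0
for v in range(175,215):
    u=np.nonzero(m[v])[0]
    if len(u): print(v,u.min(),u.max(),(u.min()+u.max())/2)
"
```

```text
t10.30 p [0.5083 0.1079 0.2395] jawyaw -0.1 down [ 0.003 -0.001 -1.   ] q [-0.89  0.08  0.63  1.74 -0.05  1.33 -0.25] F [-1.1 -0.5  0. ] M [-0.06  0.15  0.02] gap 0.0522
0.091 0 [349.9 192.2] [374.2 208.3]
0.091 0.0245 [350.5 185.9] [375.2 201.9]
0.096 0 [350.  190.9] [374.4 207. ]
0.096 0.0245 [350.7 184.5] [375.4 200.6]
183 368 370 369.0
184 367 372 369.5
185 365 372 368.5
186 364 371 367.5
187 357 371 364.0
188 355 371 363.0
189 354 372 363.0
190 353 373 363.0
191 352 374 363.0
192 352 374 363.0
193 351 375 363.0
194 351 375 363.0
195 352 375 363.5
196 352 375 363.5
197 352 375 363.5
198 353 375 364.0
199 352 374 363.0
200 352 374 363.0
201 352 374 363.0
202 352 374 363.0
203 353 373 363.0
204 354 373 363.5
205 355 372 363.5
206 356 371 363.5
207 359 369 364.0
```

View pics/s10.png

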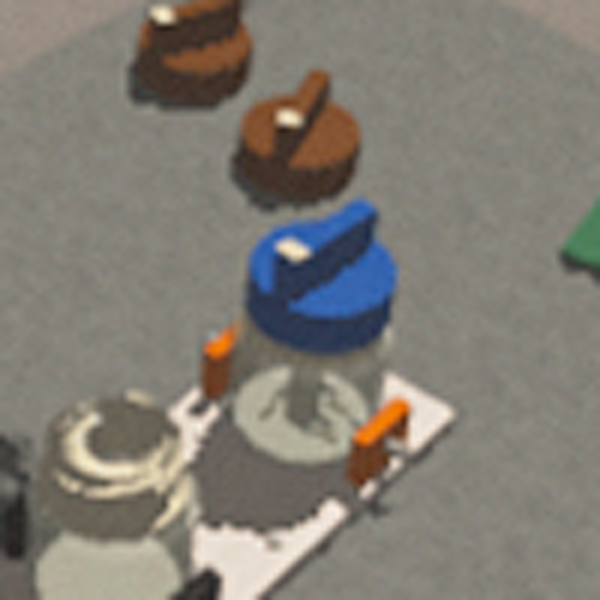

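View pics/t10.png

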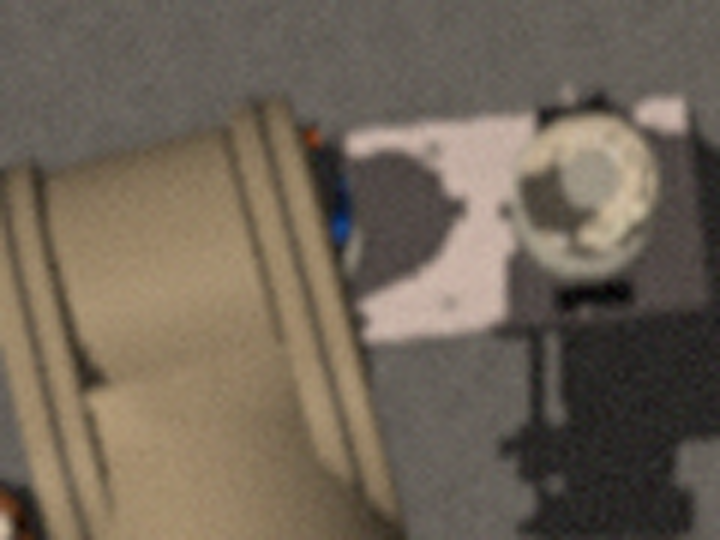

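step_arm([
  [0,0,0.66,0,0,0],
  [0,0.3,0.66,0,0,0],
  [0,0.5,0.66,0,0,0],
  [0,0.57,0.66,0,0,0],
  [0,0.57,0.66,0,0,0],
], fingers=0, grip_force=10)

```text
clock: 10.9
eef_pos: [0.6058, 0.1079, 0.1515]
tool_rot: [0.501, -0.501, 0.5, -0.499]
wrist_force: [-0.1, -0.2, 0.6]
finger_gap: 0.0199
```

step_arm([
  [0,0,0,0,0,0],
  [0,0,0,0,0,0],
  [0,0,0,0,0,0],
  [0,0,0,0,0,0],
])

```text
clock: 11.3
eef_pos: [0.6072, 0.1086, 0.1543]
tool_rot: [-0.499, 0.5, -0.5, 0.501]
wrist_force: [0.5, 0.4, 0.1]
finger_gap: 0.0007
```

```bash
python3 -c "
from h import *
plan((.608,.108,.145),0)"
```

```text
t11.30 p [0.6072 0.1086 0.1543] jawyaw 0.0 down [ 0.001  0.001 -1.   ] q [-0.75  0.41  0.64  1.6  -0.26  1.22 -0.06] F [0.5 0.4 0.1] M [-0.13  0.06 -0.04] gap 0.0007
shift [0.004 0.062 0.005] turn [-0.001  0.    -0.001] rows~ 0.186445442829358 0.01257428780591411
```

Probe down gently for the bar top (expected at 139.5 mm if home, about 144.5 if jammed).

step_arm([
  [0,0.02,0,0,0,0],
  [0,0.04,0,0,0,0],
  [0,0.06,0,0,0,0],
  [0,0.07,0,0,0,0],
  [0,0.07,0,0,0,0],
])

```text
clock: 11.8
eef_pos: [0.6068, 0.1082, 0.1422]
tool_rot: [0.5, -0.5, 0.5, -0.5]
wrist_force: [1.0, -0.1, 0.2]
finger_gap: 0.0002
```

step_arm([
  [0,0.01,0,0,0,0],
  [0,0.02,0,0,0,0],
  [0,0.02,0,0,0,0],
])

```text
clock: 12.1
eef_pos: [0.6071, 0.1082, 0.14]
tool_rot: [-0.5, 0.5, -0.5, 0.5]
wrist_force: [-0.9, 0.1, 4.1]
finger_gap: 0.0007
```

step_arm([
  [0,0.01,0,0,0,0],
  [0,0.01,0,0,0,0],
  [0,0.01,0,0,0,0],
])

```text
clock: 12.4
eef_pos: [0.6072, 0.1083, 0.14]
tool_rot: [-0.499, 0.5, -0.5, 0.5]
wrist_force: [-8.0, -0.8, 17.3]
finger_gap: 0.0002
```

step_arm([
  [0,-0.2,0,0,0,0],
  [0,-0.5,0,0,0,0],
  [0,-0.8,0,0,0,0],
  [0,-0.8,0,0,0,0],
  [0,-0.8,0,0,0,0],
])

```text
clock: 12.9
eef_pos: [0.6074, 0.1083, 0.2588]
tool_rot: [-0.499, 0.5, -0.5, 0.501]
wrist_force: [0.1, -0.5, -0.8]
finger_gap: 0.0003
```

step_arm([
  [-1,0,0,0,0,0],
  [-1,0,0,0,0,0],
  [-1,0,0,0,0,0],
  [-1,0,0,0,0,0],
  [-1,0,0,0,0,0],
])

```text
clock: 13.4
eef_pos: [0.6059, 0.2596, 0.2558]
tool_rot: [0.502, -0.5, 0.499, -0.5]
wrist_force: [0.8, -0.9, -0.2]
finger_gap: 0.0006
```

step_arm([
  [-0.3,0,-1,0,0,0],
  [-0.3,0,-1,0,0,0],
  [-0.3,0,-1,0,0,0],
  [-0.3,0,-1,0,0,0],
  [-0.3,0,-1,0,0,0],
])

```text
clock: 13.9
eef_pos: [0.4559, 0.3029, 0.2578]
tool_rot: [0.5, -0.5, 0.499, -0.5]
wrist_force: [0.7, -0.8, 0.3]
finger_gap: 0.0008
```

```bash
python3 -c "
from h import *
st()
im=get_image('scene'); cv2.imwrite('pics/s11.png',im['pixels'])
t=get_image('top'); crop(t,140,120,500,280,2,'pics/t11.png')
hsv=cv2.cvtColor(t['pixels'],cv2.COLOR_BGR2HSV)
m=cv2.inRange(hsv,(105,120,40),(125,255,255))
for c in cv2.findContours(m,0,1)[0]:
    if cv2.contourArea(c)>200:
        e=cv2.fitEllipse(cv2.convexHull(c)); print(e, ray(t,*e[0],.0235).round(4), ray(t,*e[0],.1145).round(4))
"
```

```text
t13.90 p [0.4559 0.3029 0.2578] jawyaw 0.1 down [-0.001  0.001 -1.   ] q [-1.19  0.15  0.58  1.64 -0.08  1.38 -0.59] F [ 0.7 -0.8  0.3] M [-0.16  0.02 -0.  ] gap 0.0008
((373.8601379394531, 231.12503051757812), (22.947185516357422, 24.111665725708008), 64.48388671875) [ 0.414  -0.1796  0.0235] [ 0.4125 -0.1662  0.1145]
((276.3143615722656, 164.9026641845703), (23.141435623168945, 23.347370147705078), 46.60128402709961) [0.6215 0.1147 0.0235] [0.6061 0.1085 0.1145]
```

View pics/s11.png

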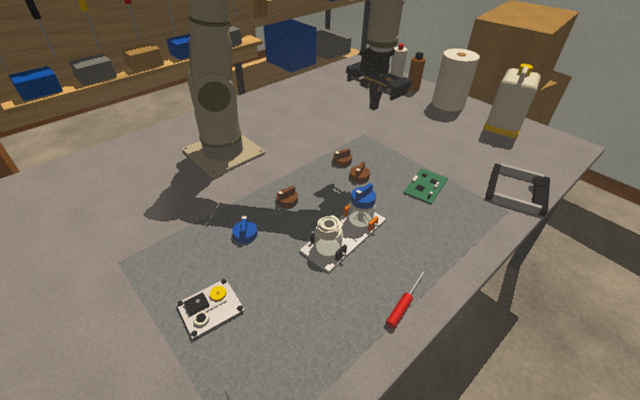

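View pics/t11.png

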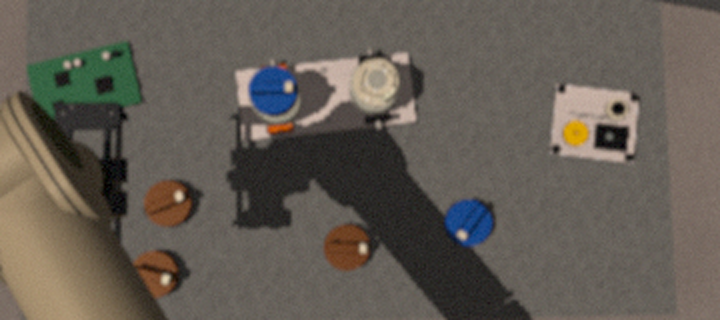

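The lid sits centred on the work pot (scene about (363,196), top about (276,165)). The other blue lid is where it started (scene about (245,231), top about (374,231)). Board and mechanism look unmoved and the gripper is clear of everything.

```bash
python3 -c "
from plant import job_done
print(job_done())"
```

```text
the job is handed in; nothing more can be done
None
```

The work pot is closed and the job is handed in at about 14 s. The first lid I tried, the blue one nearer the work pot, fitted. I picked it up by its grip bar, set it on the neck, where it rested about 10 mm above home, and turned it about 125° clockwise. It went well below the 5 mm jam height and stopped sinking.

**Height:** a gentle probe with closed fingers met the bar top at 140.0 mm, against 139.5 mm expected for fully home, so it is about 0.5 mm high (limit 1.8 mm).

**Position:** the final top picture puts the lid at (0.606, 0.1085) m. My estimates of the rim average (0.607, 0.109), but the two cameras disagree by about 3 mm in y. The lid looks level in both pictures; I did not measure its tilt separately.

**Scene-camera height check:** comparing pixel rows was inconclusive, because 5 mm of height is only about 1.3 pixels there, so I relied on the probe.

**The rest:** I never touched the other blue lid. It lies flat and right way up where it started, about 0.35 m from the pot. The mechanism plate and circuit board look unmoved, and the gripper ended clear of everything.

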